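# Close the carton of newel caps and weigh it down

### The arm

A 6-joint arm with a two-finger parallel gripper is mounted at the origin on the work surface. World frame = base frame: x ahead of the robot, y to its left, z up, the work surface at z = 0. Lengths are in m, angles in rad, forces in N, time in s.
With the tool pointing down it reaches from about 0.25 to 0.775 m from the base axis. Payload 4 kg.
Tool frame: the origin (TCP) lies midway between the tips of the shut fingers; the grasp point (between the pads) lies 19 mm behind it; z points along the fingers, y is the line along which they close (so a half turn about z gives the same grasp; the last joint's range is limited). The gripper opens to 94 mm and grips with 3 to 60 N. Pads are 16 mm wide; open, the fingers measure 119 mm over their backs; the gripper's body (75 mm by 177 mm) begins 78 mm behind the grasp point.
Start: joints at [-1.356, 0.087, 1.371, -0, 1.684, -0.103], TCP at [0.172, -0.522, 0.166] pointing down, gripper open.
Joint ranges: [-3.1, 3.1], [-0.76, 2.03], [0.27, 2.55], [-1.08, 4.22], [0.17, 2.65], [-2.57, 2.57]. Speed limits (rad/s): [2.79, 2.79, 3.14, 3.14, 3.14, 3.14].

### API

Orientations are given as [roll, pitch, yaw] about the fixed x, y, z axes, in that order (R = Rz(yaw) Ry(pitch) Rx(roll)).
In Python, from bench import robot gives the robot as it stands. The module is installed in compiled form; this text tells all that it offers.
- The arm moves only by the tool arm_command, never from a script. Its argument "targets" is a list of rows, each a list of 4 numbers: the shift along the world's x, y, z as a fraction of full scale, then the turn about the world's z as a fraction of full scale. A call has 1 to 8 rows; each row is the pose to reach, as a shift and turn from the pose commanded when the call began; what a row does not reach only later rows make up. Full scale, the value 1, is 0.5 m for a shift and 120 degrees for a turn. A row lasts 1/12 s, in which the tool goes at most 41.7 mm and 7.16 degrees, less where a joint would pass 70% of its speed; a pose out of reach is approached as far as the arm can. A call with a number of a shift or a turn outside -1 to 1 is refused whole. A call with a gripper value outside its range is refused whole. "claw" is the closure, from 0 (fully open) to 1 (shut), set as the call begins (left out, the last holds). The fingers move at their own pace and stop on an object; the grip force is fixed at half the most. Time passes only in rows, so rows that repeat a pose let the fingers close. It gives the time, the measured TCP pose, the force, the opening and the grip force at its end, in the units of the state.
- robot.get_obs(): the state, without advancing time (a new reading comes with each control period).
- robot.snapshot(name): name is "side" or "top"; returns the picture (400x640x3 uint8, red, green, blue); there is no depth.
- robot.camera_info(name): a dict with "vfov" (degrees; the focal length in pixels is half the picture's height over the tangent of half this angle, whatever the lens; pixels are square), "cx", "cy" (the principal point, pixels), "extrinsics" (4x4, takes a point from camera to world coordinates). Camera axes: x right, y up, looking along -z (the intrinsics and any distortion apply to the point x, -y, -z); pixel columns grow to the right and rows downward; lengths in m; the calibration is good to about 2 mm. A picture is of the moment at which its call begins. camera_info takes no time and is no camera call.
- robot.close_job(): hands the job in; it is judged then, once.
The state is a dict: "time": time; "joint_positions": joint angles; "qvel": joint speeds; "joint_torque": joint torques, N m; "tool_pos": TCP position; "ee_rot": TCP orientation; "wrist_force": force on the tool from outside, world axes, zero at the start; "wrist_torque": the same for the moment, N m; "width": finger opening in m; "finger_force": force on a finger pad.
Only numpy, scipy, OpenCV 4.12 (cv2) and the standard library are available. Lean on these libraries where they do the work, as an engineer would, in place of code of your own. Each camera call takes 0.05 s, during which the arm holds its last target. There are 200 camera calls.

### The job

Close the open carton on the bench: fold its two short end flaps down first, then fold the two long flaps down over them. The long flaps spring up a little, so finish by taking the pressing weight from its sloping rest and setting it down (not dropping it) flat and centred on top, lengthwise across the seam between the long flaps, so that it holds the whole top flat. Leave the mallet, the tin and the oilstone where they are.

Things in the scene. Friction and masses are not known exactly. Their poses are not given: they have to be found in the camera images.
- carton: open cardboard carton, fixed to the bench, 160 mm along its x, 220 mm along its y, walls 4 mm thick, 114 mm high to the long flaps' hinges. Origin: centre of its underside; z up, x roughly away from the robot. It holds three turned wooden caps, the tops 82 mm above the bench. Closed, the top of the long flaps is 118 mm above the bench and their seam runs along the carton's y at its x = 0
- flap_left (a joint): short end flap at the +y end, 148 mm wide (along carton x), 78 mm deep, 4 mm thick; hinge line along carton x at carton y = +108 mm, z = 112 mm. 0 rad: closed, level, pointing inwards; 1.57: upright; more: leaning outwards (limit 2.3). Stiff crease: stays where it is left
- flap_right (a joint): short end flap at the -y end: mirror image of flap_left, hinge at carton y = -108 mm, z = 112 mm; same joint values
- flap_near (a joint): long flap on the robot's side, 220 mm wide (along carton y), 78 mm deep, 4 mm thick; hinge line along carton y at carton x = -79 mm, z = 116 mm. 0 rad: closed, level, pointing inwards; 1.57: upright; more: leaning outwards (limit 2.3). Pressed shut and let go it springs up again to about 0.3 rad
- flap_far (a joint): long flap on the side away from the robot: mirror image of flap_near, hinge at carton x = +79 mm, z = 116 mm; same joint values and spring
- flap_left_edge (a point): middle of the free edge of flap_left
- flap_right_edge (a point): middle of the free edge of flap_right
- flap_near_edge (a point): middle of the free edge of flap_near
- flap_far_edge (a point): middle of the free edge of flap_far
- weight: pressing weight, about 0.7 kg: steel-soled dark wooden slab 150 mm long (its x), 60 mm wide (its y), 26 mm thick, with a lengthwise wooden grip ridge on top 110 mm long, 28 mm wide, from 25 to 71 mm above the sole. Origin: centre of the sole; its z is square to the sole. It starts lying on the rest's 30 degree slope, low end (-x) towards the robot
- rest: fixed plywood rest with a 70 mm wide bed that slopes 30 degrees, low end at its -x, a 12 mm lip there. Origin: centre of its underside on the bench; the middle of the bed is 75 mm above it, the high end 118 mm
- mallet: wooden mallet lying on the bench, about 290 mm long with a 70 x 125 x 60 mm head at its +x, leave alone
- tin: red paint tin, 90 mm across, 113 mm high, standing on the bench, leave alone
- oilstone: grey oilstone, 150 x 60 x 30 mm, lying on the bench, leave alone
Mind the look-alikes: they are no part of the job. Of the things like the weight, leave any that is green or orange; of the rest the larger one is meant.

How it is judged:
On the way, in this order (a step that is already met when the one before it is completed fails the run):
1. both short end flaps are folded down while both long flaps still stand open (value of joint each of flap_left, flap_right below 0.12 rad and value of joint each of flap_near, flap_far above 1 rad), for 0.1 s.
2. both long flaps are folded down over them (value of joint each of flap_left, flap_right below 0.12 rad and value of joint each of flap_near, flap_far below 0.45 rad), for 0.1 s.
At the end, for the whole second after the job is handed in: All four flaps are down (end flaps within 0.12 rad, long flaps within 0.1 rad of level); the weight rests sole down on the two long flaps, at most 30 mm off the seam and 40 mm off the middle along it, lengthwise across the seam within 0.35 rad, level within 0.1 rad, let go and still (value of joint each of flap_left, flap_right below 0.12 rad and value of joint each of flap_near, flap_far below 0.1 rad and x of weight in the frame of carton between -0.03 and 0.03 m and y of weight in the frame of carton between -0.04 and 0.04 m and z of weight in the frame of carton between 0.112 and 0.126 m and angle between the x axis of weight and the x axis of carton, either way round below 0.35 rad and angle between weight's own z axis and vertical below 0.1 rad and linear speed of weight below 0.02 m/s); the robot touches nothing.
It fails at once if the weight is dropped (moves faster than 0.5 m/s while no finger touches it) (linear speed of weight above 0.5 m/s and contact force between the fingers and weight below 0.05 N).
It fails at once if the mallet, tin or oilstone is moved more than 30 mm (distance of any of mallet, tin, oilstone from where it was at the start of the episode above 0.03 m).
It also fails if it takes over 72 s, if anything falls off the work surface, if the arm or the gripper's body presses on something with over 40 N, if the wrist force passes 120 N, or if a joint passes its speed limit or range.

## Working session

There is one attempt and no reset: what is moved stays moved. The work goes in short steps, Python scripts to look and compute and a tool call to move; the robot and the scene stay as the last step left them, time stands still between calls to the robot, and variables do not carry over. Pictures are saved under pics/ and viewed, at most 10 in all, crops included, and the job is handed in when it is done.

Besides the shell and the picture viewer there is one more tool, called after "Emit:" by a JSON object that holds its "name" and its "arguments", one argument or row to a line. arm_command: Moves the arm, as the interface text tells. Shift numbers are shares of 0.5 m and turn numbers shares of 120 degrees, none past 1 either way. Its arguments: {"type":"object","properties":{"targets":{"type":"array"},"claw":{"type":"number"}},"required":["targets"]}

```bash
mkdir -p pics; cat > h.py <<'E'
import numpy as np, cv2
from bench import robot
def info(n):
    c=robot.camera_info(n); f=200/np.tan(np.radians(c['vfov'])/2); return c,f,np.array(c['extrinsics'])
def ray(n,u,v):
    c,f,E=info(n); d=E[:3,:3]@np.array([(u-c['cx'])/f,-(v-c['cy'])/f,-1]); return E[:3,3],d
def plane(n,u,v,z):
    o,d=ray(n,u,v); return o+d*(z-o[2])/d[2]
def tri(a,b):
    o1,d1=ray('side',*a);o2,d2=ray('top',*b)
    s=np.linalg.lstsq(np.c_[d1,-d2],o2-o1,rcond=None)[0]
    p,q=o1+s[0]*d1,o2+s[1]*d2; return (p+q)/2,np.linalg.norm(p-q)
def proj(n,p):
    c,f,E=info(n); q=E[:3,:3].T@(np.array(p)-E[:3,3]); return c['cx']-f*q[0]/q[2],c['cy']+f*q[1]/q[2]
def snap(n,name):
    im=robot.snapshot(n)[:,:,::-1].copy(); cv2.imwrite(f'pics/{name}.png',im); return im
E
python3 - <<'E'
from h import *
for n in('side','top'):
    snap(n,n+'0'); print(robot.camera_info(n))
print(robot.get_obs())
E
```

```text
{'vfov': 45.399908507499134, 'cx': 322.9599489599446, 'cy': 197.1530307585501, 'extrinsics': array([[ 0.98577083,  0.10952742, -0.12751316,  0.3553426 ],
       [-0.16763265,  0.58433187, -0.79401232, -1.15262991],
       [-0.01245612,  0.80408955,  0.59437769,  0.96082552],
       [ 0.        ,  0.        ,  0.        ,  1.        ]])}
{'vfov': 43.06041807993279, 'cx': 317.01127225518434, 'cy': 202.98828250455475, 'extrinsics': array([[ 2.92334457e-02,  9.85993451e-01, -1.64202074e-01,
         2.74095616e-01],
       [-9.99572373e-01,  2.87227600e-02, -5.48404473e-03,
        -6.74110307e-03],
       [-6.90895440e-04,  1.64292174e-01,  9.86411478e-01,
         1.79286911e+00],
       [ 0.00000000e+00,  0.00000000e+00,  0.00000000e+00,
         1.00000000e+00]])}
{'time': 0.1, 'joint_positions': array([-1.35609395e+00,  8.79100633e-02,  1.37205044e+00, -3.27581794e-05,
        1.68358736e+00, -1.03117750e-01]), 'qvel': array([ 0.00118161, -0.00309858, -0.00343048,  0.00073225, -0.0013664 ,
       -0.00159791]), 'joint_torque': array([ 3.27247966e-03, -3.41251588e+01, -3.03301227e+01,  7.20498268e-02,
        3.04691086e-02, -9.66441416e-05]), 'tool_pos': array([ 0.1717298 , -0.52192485,  0.16493218]), 'ee_rot': array([-3.13964447e+00, -1.68875942e-04,  3.17816309e-01]), 'wrist_force': array([0.01808365, 0.31649667, 0.06882315]), 'wrist_torque': array([0.00718898, 0.01174867, 0.00992387]), 'finger_force': 0.0, 'width': 0.09412876303940627}
```

View pics/side0.png

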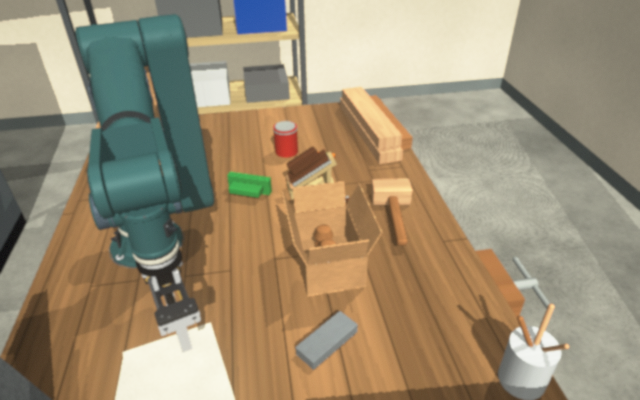

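View pics/top0.png

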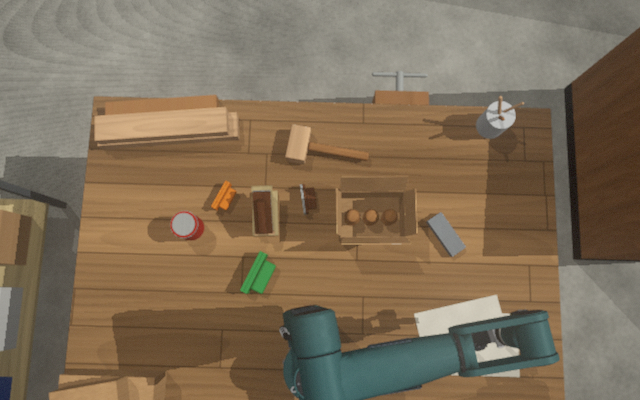

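The side view shows the carton near (335,240), the rest at (312,170), the tin at (286,138), the mallet at (395,205) and the oilstone at (327,338). Things like the weight, in top-view pixels:
- dark on the rest (262,212)
- small dark (307,198)
- orange (223,197)
- green (258,273)

The dark one on the rest fits: it isn't green or orange, and it is the larger of the other two. I'll confirm with a crop.

```bash
python3 - <<'E'
from h import *
a=cv2.imread('pics/top0.png')[160:260,230:430]; b=cv2.imread('pics/side0.png')[140:300,220:420]
a=cv2.resize(a,None,fx=4,fy=4,interpolation=2)[:,:]; b=cv2.resize(b,None,fx=3.7,fy=3.7,interpolation=2)
cv2.imwrite('pics/ct.png',a);cv2.imwrite('pics/cs.png',b)
E
```

```text
(no output)
```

View pics/ct.png

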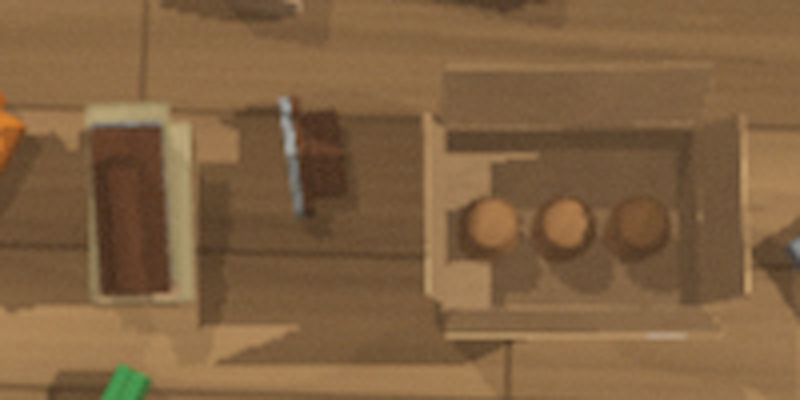

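View pics/cs.png

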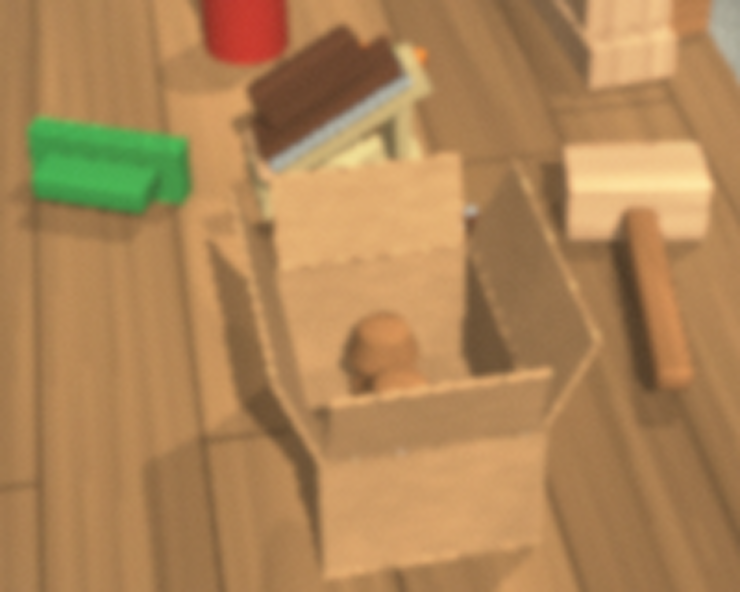

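The enlarged crop confirms the dark slab with the grip ridge on the rest, at crop (130,210). The small dark one beside it (310,155) lies tipped on its side. Of the carton's flaps, the near and right ones lean slightly, and the left and far ones are near upright.

```bash
python3 - <<'E'
from h import *
np.set_printoptions(precision=3,suppress=True)
S=lambda x,y:(x/3.7+220,y/3.7+140)
T=lambda x,y:(x/4+230,y/4+160)
for nm,p,z in[('R hinge near',(325,458),.112),('R hinge far',(545,430),.112),('L hinge near',(283,268),.112),('L hinge far',(463,247),.112),('bot near',(325,577),0),('bot far',(545,547),0)]: print(nm,plane('side',*S(*p),z))
for nm,p,z in[('farhinge L',(447,128),.116),('farhinge R',(690,128),.116)]: print(nm,plane('top',*T(*p),z))
# free-edge corners by triangulation
for nm,s,t in[('right edge near',(328,405),(748,295)),('right edge far',(550,372),(742,118)),('left edge near',(272,175),(430,297)),('left edge far',(460,155),(427,115)),
 ('far edge R',(600,340),(712,66)),('far edge L',(517,163),(443,68)),('near edge L',(210,242),(447,338)),('cap mid-ish',(0,0),(0,0))][:7]: print(nm,*tri(S(*s),T(*t)))
for p in[(492,222),(565,222),(638,222)]: print('cap',plane('top',*T(*p),.082))
# weight: ridge top corners & slab
for nm,p in[('slab hi L',(90,126)),('slab hi R',(160,126)),('slab lo L',(100,294)),('slab lo R',(170,292)),('rest lo L',(92,301)),('rest lo R',(192,301)),('rest hi L',(85,105)),('rest hi R',(168,105))]:
  print(nm,plane('top',*T(*p),.06 if 'lo' in nm else .14))
for nm,s,t in[('slab top loR',(272,160),(170,292)),('slab hi R',(408,75),(160,126)),]: print(nm,*tri(S(*s),T(*t)))
for p in[(427,165),(345,30),(250,120)]: print(S(*p))
E
```

```text
R hinge near [ 0.453 -0.29   0.112]
R hinge far [ 0.606 -0.29   0.112]
L hinge near [ 0.45  -0.077  0.112]
L hinge far [ 0.593 -0.077  0.112]
bot near [ 0.449 -0.295  0.   ]
bot far [ 0.61  -0.295  0.   ]
farhinge L [ 0.593 -0.08   0.116]
farhinge R [ 0.599 -0.284  0.116]
right edge near [ 0.452 -0.318  0.187] 0.0013652030206863898
right edge far [ 0.597 -0.314  0.187] 0.005519435194547072
left edge near [ 0.445 -0.066  0.192] 0.005226303574536322
left edge far [ 0.591 -0.06   0.188] 0.0032591334672439414
far edge R [ 0.639 -0.29   0.188] 0.0038359195965037766
far edge L [ 0.632 -0.073  0.184] 0.005167087157541764
near edge L [ 0.405 -0.082  0.149] 0.017664350570055217
cap [ 0.519 -0.121  0.082]
cap [ 0.521 -0.183  0.082]
cap [ 0.523 -0.245  0.082]
slab hi L [0.582 0.218 0.14 ]
slab hi R [0.583 0.159 0.14 ]
slab lo L [0.45  0.212 0.06 ]
slab lo R [0.454 0.153 0.06 ]
rest lo L [0.444 0.219 0.06 ]
rest lo R [0.447 0.133 0.06 ]
rest hi L [0.599 0.223 0.14 ]
rest hi R [0.601 0.154 0.14 ]
slab top loR [0.461 0.153 0.054] 0.012208772761938493
slab hi R [0.589 0.161 0.124] 0.006194811374061437
(335.4054054054054, 184.59459459459458)
(313.2432432432432, 148.1081081081081)
(287.56756756756755, 172.43243243243242)
```

Carton centre is about (0.524, -0.184) with a yaw of about 0.03. The weight is near (0.52, 0.186). The right flap comes first, since the tool already stands on its outer side.

Emit:
{"name": "arm_command", "arguments": {
  "targets": [
    [0.352,0.15,0.0,-0.13],
    [0.352,0.15,0.0,-0.13],
    [0.352,0.15,0.0,-0.13],
    [0.352,0.15,0.0,-0.13],
    [0.352,0.15,0.0,-0.13],
    [0.352,0.15,0.0,-0.13],
    [0.352,0.15,0.0,-0.13]
  ],
  "claw": 1
}}

```text
time: 0.68
tool_pos: [0.349, -0.4463, 0.1652]
ee_rot: [-3.141, 0.001, 0.049]
wrist_force: [-0.7, 0.4, -0.6]
width: 0.051
finger_force: 0.0
```

Emit:
{"name": "arm_command", "arguments": {
  "targets": [
    [0.354,0.15,0.0,0],
    [0.354,0.15,0.0,0],
    [0.354,0.15,0.0,0],
    [0.354,0.15,0.0,0],
    [0.354,0.15,0.0,0],
    [0.354,0.15,0,0],
    [0.354,0.15,0,0]
  ]
}}

```text
time: 1.27
tool_pos: [0.5244, -0.3728, 0.165]
ee_rot: [-3.141, 0.002, 0.046]
wrist_force: [-0.9, 0.1, 0.3]
width: 0.0043
finger_force: 0.0
```

Emit:
{"name": "arm_command", "arguments": {
  "targets": [
    [0,0.06,0,0],
    [0,0.1,0,0],
    [0,0.13,0,0],
    [0,0.16,0,0],
    [0,0.19,-0.01,0],
    [0,0.22,-0.02,0],
    [0,0.25,-0.03,0],
    [0,0.27,-0.04,0]
  ]
}}

```text
time: 1.93
tool_pos: [0.5241, -0.2371, 0.1461]
ee_rot: [3.141, -0.0, 0.045]
wrist_force: [0.7, 1.0, 0.0]
width: 0.0006
finger_force: 0.0
```

Emit:
{"name": "arm_command", "arguments": {
  "targets": [
    [0,0.0,-0.02,0],
    [0,0.0,-0.035,0],
    [0,0.0,-0.045,0],
    [0,0.0,-0.052,0],
    [0,0.0,-0.056,0],
    [0,0,-0.056,0]
  ]
}}

```text
time: 2.43
tool_pos: [0.5245, -0.2379, 0.1172]
ee_rot: [-3.141, 0.001, 0.045]
wrist_force: [0.0, -0.4, -0.0]
width: 0.0006
finger_force: 0.0
```

```bash
python3 - <<'E'
from h import *
a=snap('side','s1')[140:300,220:420]; b=snap('top','t1')[140:260,320:440]
a=cv2.resize(a,(500,400));b=cv2.resize(b,(400,400)) [:, :290]
cv2.imwrite('pics/v1.png',np.hstack([a,b]))
E
```

```text
(no output)
```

View pics/v1.png

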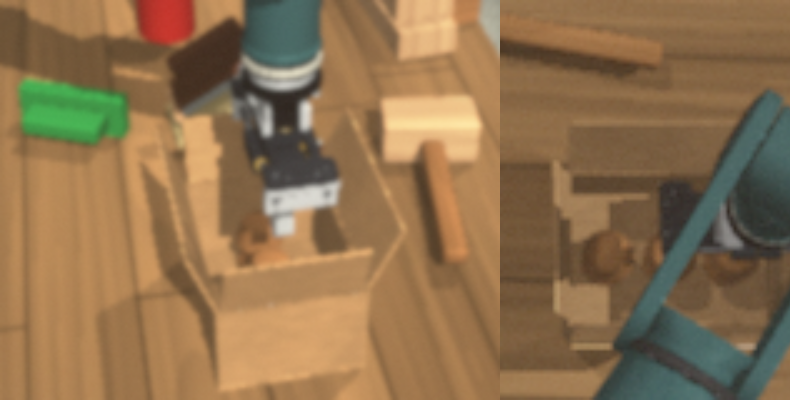

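The right flap still stands, at crop (290,280), with the tool tip inside the carton, at crop (284,230). I'll check the calibration against the tip.

```bash
python3 - <<'E'
from h import *
o=robot.get_obs(); print(o['tool_pos'],o['joint_positions'])
p=o['tool_pos']; u=proj('side',p); print(u, ((u[0]-220)*2.5,(u[1]-140)*2.5)); print(proj('top',p))
for y in (-.372,-.32,-.29): print(y,proj('side',(.524,y,.165)))
im=cv2.imread('pics/side0.png'); p0=(.1717,-.5219,.165); print(proj('side',p0))
a=cv2.resize(im[300:360,140:220],(640,480),interpolation=2)
im=cv2.imread('pics/s1.png')[200:300,290:390]; cv2.imwrite('pics/v2.png',np.hstack([cv2.resize(a,(380,285)),cv2.resize(im,(285,285),interpolation=2)]))
E
```

```text
[ 0.52499179 -0.23797373  0.11816381] [-5.23824483e-01  1.59264603e-01  1.38542448e+00 -1.69049764e-04
  1.59648298e+00  1.00201138e+00]
(np.float64(332.3042195284632), np.float64(244.83353261261422)) (np.float64(280.76054882115795), np.float64(262.08383153153557))
(np.float64(388.81137126534395), np.float64(213.29590918814927))
-0.372 (np.float64(342.4008674749388), np.float64(268.07329382557464))
-0.32 (np.float64(338.09991007341864), np.float64(252.9684066295407))
-0.29 (np.float64(335.7555627090338), np.float64(244.73509967448075))
(np.float64(183.6882921261481), np.float64(343.7823578817737))
```

View pics/v2.png

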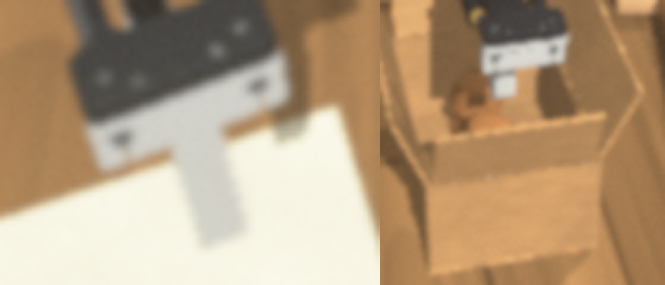

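```bash
python3 - <<'E'
from h import *
for t in(0,.3,.6,1,1.5,1.88): print(t,[np.round(proj('side',(x,-.292+.078*np.cos(t),.112+.078*np.sin(t))),1) for x in(.452,.6)])
a=cv2.imread('pics/side0.png').astype(int);b=cv2.imread('pics/s1.png').astype(int)
print(np.abs(a-b)[240:300,300:375].max(2).mean(), np.abs(a-b)[244:258,310:366].max(2))
for v in range(222,262,2): print(v,b[v,326:342:3].tolist())
E
```

```text
0 [array([303.5, 243.9]), array([358.2, 237.2])]
0.3 [array([303.3, 238.2]), array([358.8, 231.5])]
0.6 [array([303.5, 234.6]), array([359.9, 227.8])]
1 [array([304.4, 233.8]), array([362.2, 226.9])]
1.5 [array([306.3, 239.8]), array([365.8, 232.5])]
1.88 [array([308.1, 248.9]), array([368.7, 241.4])]
1.964 [[ 3  2  1  1  3  2  2  2  4  2  3  1  3  3  1  3  4  3  4  4  1  3  4  6
   7  5  2  3  2  2  2  1  4  1  2  1  0  2  3  2  1  2  1  1  1  1  1  2
   1  3  1  1  2  1  1  2]
 [ 0  1  2  1  2  3  6  2  5  4  5  5  2  4  3  6  8 10  8  7  2  5  8  8
   7  5  2  2  1  0  2  1  1  2  1  3  2  2  1  1  1  2  1  2  1  1  2  1
   2  1  1  1  2  2  2  1]
 [ 3  2  4  2  6  8 10 12  9 13 10  7  5  4  4  6 10 10 12  7  1  2  5  7
   5  3  1  1  2  1  1  1  2  2  2  1  1  1  1  2  3  2  2  1  2  2  4  2
   1  1  2  1  1  1  1  1]
 [ 8  7  6  7 13 15 14 15 13 14 11 11  7  4  4  5  7  6  5  4  3  2  3  3
   1  2  1  2  2  2  1  1  2  0  1  1  1  0  1  1  2  1  1  2  2  2  1  2
   1  1  0  1  1  1  2  1]
 [11 10  7  9 10 16 14 11  8  7  5  4  3  3  2  1  1  1  1  1  1  1  3  2
   1  1  2  2  2 
[... 3022 characters left out ...]
94, 142, 186], [89, 134, 176], [88, 133, 175], [88, 133, 175], [89, 134, 176], [90, 133, 176]]
250 [[90, 133, 176], [87, 132, 173], [87, 132, 173], [89, 134, 176], [90, 135, 178], [89, 134, 176]]
252 [[90, 134, 178], [91, 135, 177], [89, 133, 174], [89, 133, 175], [89, 132, 174], [89, 134, 175]]
254 [[90, 134, 177], [88, 133, 176], [88, 133, 175], [89, 133, 175], [88, 133, 176], [89, 134, 176]]
256 [[89, 133, 176], [88, 133, 175], [89, 133, 175], [89, 132, 174], [89, 133, 175], [88, 132, 175]]
258 [[89, 133, 176], [87, 132, 173], [86, 130, 172], [88, 132, 174], [89, 133, 174], [90, 134, 178]]
260 [[90, 134, 177], [94, 137, 178], [89, 136, 179], [94, 140, 185], [92, 138, 183], [98, 147, 195]]
```

The flap has not moved, and the tip appears about 11 px above where it should be. I'll back the tool out into the open over the same path and check the tip there.

Emit:
{"name": "arm_command", "arguments": {
  "targets": [
    [0,0,0.08,0],
    [0,0,0.16,0],
    [0,0,0.16,0],
    [0,-0.08,0.16,0],
    [0,-0.16,0.16,0],
    [0,-0.24,0.16,0],
    [0,-0.32,0.16,0],
    [0,-0.32,0.16,0]
  ]
}}

```text
time: 3.2
tool_pos: [0.5232, -0.4047, 0.1959]
ee_rot: [3.139, 0.002, 0.038]
wrist_force: [-0.8, 1.1, -1.8]
width: 0.0006
finger_force: 0.0
```

Emit:
{"name": "arm_command", "arguments": {
  "targets": [
    [0,-0.08,0,0],
    [0,-0.16,0,0],
    [0,-0.16,-0.06,0],
    [0,-0.16,-0.06,0],
    [0,-0.16,-0.06,0]
  ]
}}

```text
time: 3.62
tool_pos: [0.5239, -0.4762, 0.165]
ee_rot: [-3.137, 0.004, 0.045]
wrist_force: [0.1, 0.5, 0.6]
width: 0.0004
finger_force: 0.0
```

```bash
python3 - <<'E'
from h import *
o=robot.get_obs(); print(o['tool_pos'])
u=proj('side',o['tool_pos']);t=proj('top',o['tool_pos']); print(u,t)
a=snap('side','s2');b=snap('top','t2')
def cr(a,u):
    x,y=int(u[0]),int(u[1]); a=cv2.resize(a[y-50:y+50,x-50:x+50],(400,400),interpolation=2); cv2.circle(a,(200,200),4,(255,0,255),1); return a
print(int(u[0])-50,int(u[1])-50,int(t[0])-50,int(t[1])-50)
cv2.imwrite('pics/v3.png',np.hstack([cr(a,u),cr(b,t)]))
E
```

```text
[ 0.52390503 -0.47621223  0.16503223]
(np.float64(352.0139946576033), np.float64(301.9803493160191)) (np.float64(464.30020296785256), np.float64(213.66112536413186))
302 251 414 163
```

View pics/v3.png

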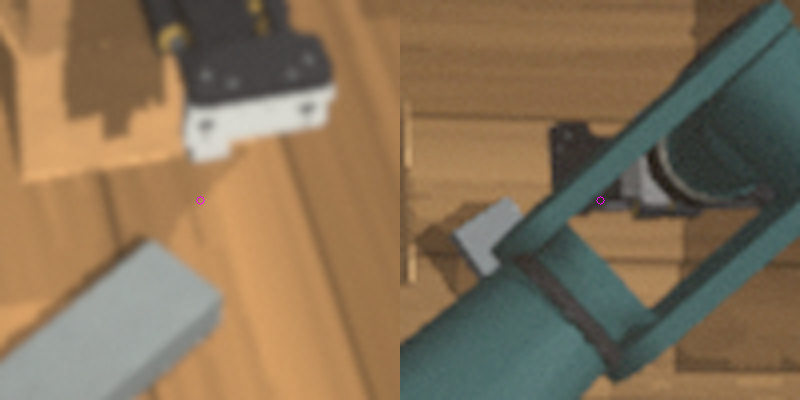

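In the open, against the bench, the tip shows at side-view crop (208,160), which is 10–15 px above the projected TCP. The body in the top view is also displaced as if it were higher. So the reported tool z seems to be about 30–40 mm low. I'll touch the bench at a clear spot to measure the offset.

Emit:
{"name": "arm_command", "arguments": {
  "targets": [
    [0,-0.06,-0.08,0],
    [0,-0.06,-0.16,0],
    [0,-0.06,-0.24,0],
    [0,-0.06,-0.3,0],
    [0,-0.06,-0.32,0],
    [0,-0.06,-0.32,0]
  ]
}}

```text
time: 4.22
tool_pos: [0.5241, -0.5049, 0.0056]
ee_rot: [-3.137, 0.003, 0.047]
wrist_force: [-0.6, -0.2, 0.2]
width: 0.0009
finger_force: 0.0
```

Emit:
{"name": "arm_command", "arguments": {
  "targets": [
    [0,0,-0.01,0],
    [0,0,-0.016,0],
    [0,0,-0.016,0]
  ]
}}

```text
time: 4.47
tool_pos: [0.5264, -0.5087, 0.0035]
ee_rot: [3.137, -0.003, 0.046]
wrist_force: [0.0, -0.1, -0.1]
width: 0.0008
finger_force: 0.0
```

Emit:
{"name": "arm_command", "arguments": {
  "targets": [
    [0,0,-0.012,0],
    [0,0,-0.012,0],
    [0,0,-0.012,0]
  ]
}}

```text
time: 4.72
tool_pos: [0.5249, -0.5076, -0.0057]
ee_rot: [3.141, -0.0, 0.045]
wrist_force: [-0.6, 0.5, 0.7]
width: 0.0007
finger_force: 0.0
```

```bash
python3 - <<'E'
from h import *
o=robot.get_obs(); print(o['tool_pos'],o['wrist_force'])
p=o['tool_pos'];u=proj('side',p); print(u)
a=snap('side','s3')
x,y=int(u[0]),int(u[1]); print(x-50,y-60); a=cv2.resize(a[y-60:y+40,x-50:x+50],(500,500),interpolation=2)
cv2.circle(a,(250,300),4,(255,0,255),1);cv2.imwrite('pics/v4.png',a)
E
```

```text
[ 0.52486645 -0.50760464 -0.0056771 ] [-0.62743007  0.52914099  0.69476156]
(np.float64(353.60070880517975), np.float64(361.81623002823903))
303 301
```

View pics/v4.png

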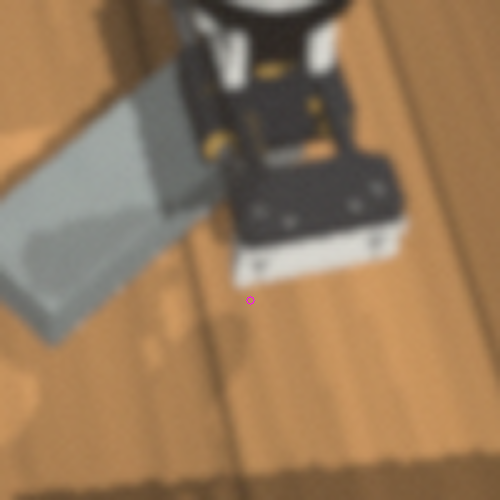

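The front face of the body hides the tip here, and there is still no contact at a reading of -6 mm. I'll keep lowering gently.

Emit:
{"name": "arm_command", "arguments": {
  "targets": [
    [0,0,-0.01,0],
    [0,0,-0.02,0],
    [0,0,-0.02,0]
  ]
}}

```text
time: 5.02
tool_pos: [0.5241, -0.5067, -0.0179]
ee_rot: [-3.139, 0.002, 0.045]
wrist_force: [-0.1, -0.5, -0.9]
width: 0.0004
finger_force: 0.0
```

Emit:
{"name": "arm_command", "arguments": {
  "targets": [
    [0,0,-0.005,0],
    [0,0,-0.01,0],
    [0,0,-0.01,0]
  ]
}}

```text
time: 5.27
tool_pos: [0.5245, -0.5071, -0.0219]
ee_rot: [-3.141, 0.001, 0.045]
wrist_force: [-0.1, 0.0, -0.4]
width: 0.0003
finger_force: 0.0
```

Emit:
{"name": "arm_command", "arguments": {
  "targets": [
    [0,0,-0.004,0],
    [0,0,-0.008,0],
    [0,0,-0.008,0]
  ]
}}

```text
time: 5.52
tool_pos: [0.5247, -0.5073, -0.0255]
ee_rot: [-3.141, 0.0, 0.046]
wrist_force: [0.3, 0.5, -0.6]
width: 0.0005
finger_force: 0.0
```

Emit:
{"name": "arm_command", "arguments": {
  "targets": [
    [0,0,-0.004,0],
    [0,0,-0.008,0],
    [0,0,-0.008,0]
  ]
}}

```text
time: 5.77
tool_pos: [0.5247, -0.5072, -0.0295]
ee_rot: [-3.141, 0.0, 0.046]
wrist_force: [0.1, 0.7, -0.7]
width: 0.0008
finger_force: 0.0
```

Emit:
{"name": "arm_command", "arguments": {
  "targets": [
    [0,0,-0.004,0],
    [0,0,-0.008,0],
    [0,0,-0.008,0]
  ]
}}

```text
time: 6.02
tool_pos: [0.5246, -0.5072, -0.0337]
ee_rot: [-3.141, 0.001, 0.046]
wrist_force: [-0.1, -0.1, 0.6]
width: 0.0005
finger_force: 0.0
```

Emit:
{"name": "arm_command", "arguments": {
  "targets": [
    [0,0,-0.004,0],
    [0,0,-0.008,0],
    [0,0,-0.008,0]
  ]
}}

```text
time: 6.27
tool_pos: [0.5246, -0.5072, -0.0377]
ee_rot: [-3.141, 0.001, 0.046]
wrist_force: [0.3, -0.2, -0.2]
width: 0.0005
finger_force: 0.0
```

Emit:
{"name": "arm_command", "arguments": {
  "targets": [
    [0,0,-0.004,0],
    [0,0,-0.006,0],
    [0,0,-0.006,0]
  ]
}}

```text
time: 6.52
tool_pos: [0.525, -0.5076, -0.0391]
ee_rot: [3.141, -0.0, 0.046]
wrist_force: [-1.5, 0.5, 3.5]
width: 0.0005
finger_force: 1.7
```

Emit:
{"name": "arm_command", "arguments": {
  "targets": [
    [0,0,-0.004,0],
    [0,0,-0.006,0],
    [0,0,-0.006,0]
  ]
}}

```text
time: 6.77
tool_pos: [0.5251, -0.5077, -0.0392]
ee_rot: [3.14, -0.001, 0.046]
wrist_force: [-3.6, 4.4, 12.8]
width: 0.0007
finger_force: 6.0
```

Contact comes at a reading of -39 mm, so true z is the reading plus 0.039. That also matches the picture offset. Now I'll redo the right flap with the corrected heights.

Emit:
{"name": "arm_command", "arguments": {
  "targets": [
    [0,0,0.08,0],
    [0,0,0.16,0],
    [0,0,0.24,0],
    [0,0,0.32,0],
    [0,0.08,0.34,0],
    [0,0.16,0.34,0],
    [0,0.26,0.34,0],
    [0,0.26,0.34,0]
  ]
}}

```text
time: 7.43
tool_pos: [0.5252, -0.3714, 0.1273]
ee_rot: [-3.138, -0.0, 0.05]
wrist_force: [-0.0, -0.6, -0.0]
width: 0.0006
finger_force: 0.0
```

Emit:
{"name": "arm_command", "arguments": {
  "targets": [
    [0,0.06,0,0],
    [0,0.1,0,0],
    [0,0.13,0,0],
    [0,0.16,0,0],
    [0,0.19,-0.01,0],
    [0,0.22,-0.02,0],
    [0,0.25,-0.03,0],
    [0,0.28,-0.04,0]
  ]
}}

```text
time: 8.1
tool_pos: [0.5249, -0.2371, 0.1066]
ee_rot: [3.141, -0.0, 0.045]
wrist_force: [-0.5, -1.2, 1.1]
width: 0.0005
finger_force: 0.4
```

Emit:
{"name": "arm_command", "arguments": {
  "targets": [
    [0,0.0,-0.02,0],
    [0,0.0,-0.035,0],
    [0,0.0,-0.045,0],
    [0,0.0,-0.054,0],
    [0,0.0,-0.06,0],
    [0,0,-0.06,0]
  ]
}}

```text
time: 8.6
tool_pos: [0.5243, -0.2378, 0.0758]
ee_rot: [-3.141, 0.002, 0.045]
wrist_force: [-0.3, -0.1, 0.9]
width: 0.0007
finger_force: 0.0
```

Emit:
{"name": "arm_command", "arguments": {
  "targets": [
    [0,0.0,-0.004,0],
    [0,0.0,-0.008,0],
    [0,0.0,-0.008,0]
  ]
}}

```text
time: 8.85
tool_pos: [0.525, -0.2382, 0.0747]
ee_rot: [3.14, -0.001, 0.045]
wrist_force: [-2.4, -0.3, 5.2]
width: 0.0006
finger_force: 2.5
```

Emit:
{"name": "arm_command", "arguments": {
  "targets": [
    [0,0,0.08,0],
    [0,0,0.16,0],
    [0,0,0.24,0],
    [0,0.04,0.31,0],
    [-0.006,0.12,0.31,0],
    [-0.006,0.2,0.31,0],
    [-0.006,0.28,0.31,0],
    [-0.006,0.36,0.31,0]
  ]
}}

```text
time: 9.52
tool_pos: [0.5219, -0.0564, 0.2288]
ee_rot: [3.141, -0.002, 0.044]
wrist_force: [0.6, 0.3, -0.7]
width: 0.0004
finger_force: 0.0
```

```bash
python3 - <<'E'
from h import *
print(robot.get_obs()['tool_pos'])
snap('side','s4');snap('top','t4')
a=cv2.imread('pics/s4.png')[140:300,260:420]; b=cv2.imread('pics/t4.png')[160:260,320:420]
cv2.imwrite('pics/v5.png',np.hstack([cv2.resize(a,(400,400),interpolation=2),cv2.resize(b,(400,400),interpolation=2)]))
E
```

```text
[ 0.52187818 -0.05635151  0.22875973]
```

View pics/v5.png

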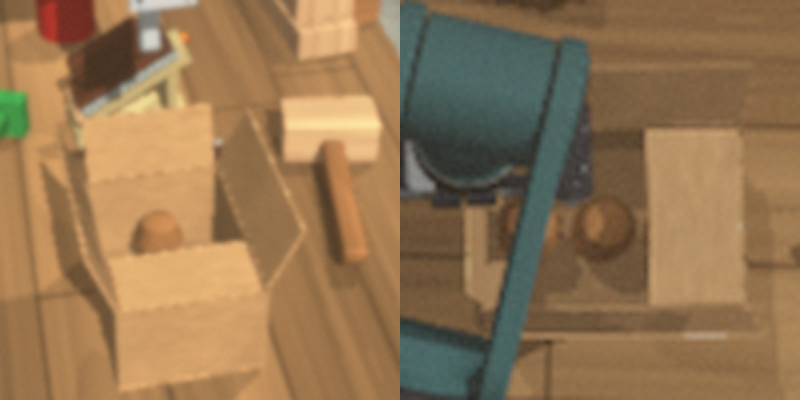

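The right flap lies flat (top-view crop (695,215)), and the left flap still stands. The stop was felt at true z of about 0.114, as it should be. Next is the left flap.

Emit:
{"name": "arm_command", "arguments": {
  "targets": [
    [0,0.08,0,0],
    [0,0.1,-0.05,0],
    [0,0.1,-0.12,0],
    [0,0.1,-0.19,0],
    [0,0.1,-0.206,0],
    [0,0.1,-0.206,0]
  ]
}}

```text
time: 10.12
tool_pos: [0.5195, -0.0079, 0.1216]
ee_rot: [-3.141, 0.007, 0.045]
wrist_force: [-0.6, -1.1, 0.3]
width: 0.0004
finger_force: 0.0
```

Emit:
{"name": "arm_command", "arguments": {
  "targets": [
    [0,-0.05,0,0],
    [0,-0.09,0,0],
    [0,-0.12,0,0],
    [0,-0.15,0,0],
    [0,-0.18,-0.01,0],
    [0,-0.21,-0.02,0],
    [0,-0.24,-0.03,0],
    [0,-0.255,-0.04,0]
  ]
}}

```text
time: 10.78
tool_pos: [0.5237, -0.1377, 0.1081]
ee_rot: [3.139, -0.005, 0.043]
wrist_force: [0.5, 0.5, -0.5]
width: 0.0004
finger_force: 0.3
```

Emit:
{"name": "arm_command", "arguments": {
  "targets": [
    [0,0.0,-0.02,0],
    [0,0.0,-0.035,0],
    [0,0.0,-0.045,0],
    [0,0.0,-0.054,0],
    [0,0.0,-0.062,0],
    [0,0,-0.068,0],
    [0,0,-0.068,0]
  ]
}}

```text
time: 11.37
tool_pos: [0.522, -0.1345, 0.0744]
ee_rot: [3.141, -0.001, 0.047]
wrist_force: [-4.7, 1.7, 12.5]
width: 0.0011
finger_force: 6.5
```

Emit:
{"name": "arm_command", "arguments": {
  "targets": [
    [0,0,0.08,0],
    [0,-0.02,0.16,0],
    [0,-0.06,0.24,0],
    [0,-0.1,0.3,0],
    [-0.08,-0.1,0.3,0],
    [-0.16,-0.1,0.3,0],
    [-0.24,-0.1,0.3,0],
    [-0.315,-0.1,0.3,0]
  ]
}}

```text
time: 12.03
tool_pos: [0.3629, -0.1844, 0.2207]
ee_rot: [-3.141, 0.001, 0.047]
wrist_force: [-0.9, 0.2, -0.6]
width: 0.0003
finger_force: 0.0
```

Emit:
{"name": "arm_command", "arguments": {
  "targets": [
    [-0.01,0,-0.04,0],
    [-0.01,0,-0.1,0],
    [-0.01,0,-0.17,0],
    [-0.01,0,-0.185,0],
    [-0.01,0,-0.185,0]
  ]
}}

```text
time: 12.45
tool_pos: [0.3574, -0.1832, 0.1256]
ee_rot: [-3.137, 0.005, 0.046]
wrist_force: [0.2, 0.1, -0.4]
width: 0.0006
finger_force: 0.0
```

```bash
python3 - <<'E'
from h import *
print(robot.get_obs()['tool_pos'])
E
```

```text
[ 0.35743773 -0.18319176  0.12557208]
```

Emit:
{"name": "arm_command", "arguments": {
  "targets": [
    [0.06,0,0,0],
    [0.1,0,0,0],
    [0.13,0,0,0],
    [0.16,0,0,0],
    [0.19,0,0,0],
    [0.22,0,-0.01,0],
    [0.25,0,-0.02,0],
    [0.28,0,-0.03,0]
  ]
}}

```text
time: 13.12
tool_pos: [0.5012, -0.1853, 0.1158]
ee_rot: [3.14, -0.002, 0.046]
wrist_force: [-1.8, -0.2, 0.6]
width: 0.0002
finger_force: 0.7
```

Emit:
{"name": "arm_command", "arguments": {
  "targets": [
    [0,0.0,-0.02,0],
    [0,0.0,-0.035,0],
    [0,0.0,-0.05,0],
    [0,0.0,-0.06,0],
    [0,0,-0.068,0],
    [0,0,-0.068,0]
  ]
}}

```text
time: 13.62
tool_pos: [0.4987, -0.1849, 0.079]
ee_rot: [-3.141, 0.001, 0.045]
wrist_force: [0.1, 0.4, 0.1]
width: 0.0004
finger_force: 0.1
```

Emit:
{"name": "arm_command", "arguments": {
  "targets": [
    [0,0,0.05,0],
    [0,0,0.12,0],
    [0,0,0.2,0],
    [0.04,0,0.28,0],
    [0.12,0,0.3,0],
    [0.2,0,0.3,0],
    [0.28,0,0.3,0],
    [0.36,0,0.3,0]
  ]
}}

```text
time: 14.28
tool_pos: [0.6802, -0.1851, 0.2301]
ee_rot: [3.141, 0.0, 0.045]
wrist_force: [0.0, -0.7, 0.0]
width: 0.0004
finger_force: 0.0
```

```bash
python3 - <<'E'
from h import *
print(robot.get_obs()['tool_pos'])
a=snap('side','s5'); b=snap('top','t5')
np.set_printoptions(precision=3,suppress=True)
yw=.03;ex=np.array([np.cos(yw),np.sin(yw)]);ey=np.array([-ex[1],ex[0]])
for t in(0,.15,.3,.5,2.1):
  c=np.array([.524,-.184]); x=-.079+.078*np.cos(t); z=.118+.078*np.sin(t)
  print(t,[(np.round(proj('side',[*(c+x*ex+y*ey),z]),1),np.round(proj('top',[*(c+x*ex+y*ey),z]),1)) for y in(-.11,.11)])
E
```

```text
[ 0.68017933 -0.18512191  0.23012787]
0 [(array([336.9, 259.6]), array([405.6, 213.4])), (array([320.1, 207.4]), array([339.7, 213.5]))]
0.15 [(array([336.6, 256.2]), array([406.2, 213.2])), (array([319.7, 204.2]), array([339.8, 213.2]))]
0.3 [(array([335.6, 253. ]), array([406.8, 213.4])), (array([318.8, 201.1]), array([340. , 213.5]))]
0.5 [(array([333.2, 249.1]), array([407.6, 214.6])), (array([316.6, 197.4]), array([340.2, 214.7]))]
2.1 [(array([289.3, 246.4]), array([410.3, 247. ])), (array([278. , 193.6]), array([340.9, 247.1]))]
```

Emit:
{"name": "arm_command", "arguments": {
  "targets": [
    [0.02,0,-0.06,0],
    [0.02,0,-0.13,0],
    [0.02,0,-0.2,0],
    [0.02,0,-0.208,0],
    [0.02,0,-0.208,0]
  ]
}}

```text
time: 14.8
tool_pos: [0.6861, -0.1844, 0.1217]
ee_rot: [-3.139, 0.008, 0.045]
wrist_force: [0.3, -0.8, -0.1]
width: 0.0004
finger_force: 0.0
```

Emit:
{"name": "arm_command", "arguments": {
  "targets": [
    [-0.05,0,0,0],
    [-0.09,0,0,0],
    [-0.12,0,0,0],
    [-0.16,0,0,0],
    [-0.19,0,0,0],
    [-0.22,0,-0.01,0],
    [-0.25,0,-0.02,0],
    [-0.28,0,-0.03,0]
  ]
}}

```text
time: 15.47
tool_pos: [0.5513, -0.1862, 0.116]
ee_rot: [3.137, -0.009, 0.045]
wrist_force: [1.6, -0.4, 0.5]
width: 0.0003
finger_force: 0.7
```

Emit:
{"name": "arm_command", "arguments": {
  "targets": [
    [0,0.0,-0.02,0],
    [0,0.0,-0.035,0],
    [0,0.0,-0.05,0],
    [0,0.0,-0.06,0],
    [0,0,-0.068,0],
    [0,0,-0.068,0]
  ]
}}

```text
time: 15.97
tool_pos: [0.5498, -0.1855, 0.0786]
ee_rot: [3.14, -0.0, 0.046]
wrist_force: [-4.4, 0.3, 10.5]
width: 0.0003
finger_force: 5.3
```

Emit:
{"name": "arm_command", "arguments": {
  "targets": [
    [0,0,0.05,0],
    [0,0,0.12,0],
    [0,0,0.2,0],
    [0,0,0.28,0],
    [0,0.08,0.36,0],
    [0,0.16,0.4,0],
    [0,0.24,0.4,0],
    [0,0.32,0.4,0]
  ]
}}

```text
time: 16.63
tool_pos: [0.5509, -0.0359, 0.2784]
ee_rot: [3.141, -0.005, 0.044]
wrist_force: [1.3, -0.6, -0.2]
width: 0.0005
finger_force: 0.0
```

```bash
python3 - <<'E'
from h import *
np.set_printoptions(precision=1,suppress=True)
print(robot.get_obs()['tool_pos'].round(4),robot.get_obs()['ee_rot'])
snap('side','s6')
from scipy.spatial.transform import Rotation as Ro
R=Ro.from_euler('ZY',[.046,-np.pi/6]).as_matrix(); c=np.array([.531,.1855,.0725])
print('top corners slab/ridge: pred in crop coords')
for nm,l in[('slabhiL',(75,30,26)),('slabhiR',(75,-30,26)),('slabloL',(-75,30,26)),('slabloR',(-75,-30,26)),('rhiL',(55,14,71)),('rhiR',(55,-14,71)),('rloL',(-55,14,71)),('rloR',(-55,-14,71)),('soleloR',(-75,-30,0)),('solehiR',(75,-30,0))]:
  p=c+R@np.array(l)/1000; t=np.array(proj('top',p));s=np.array(proj('side',p))
  print(nm,(t-[230,160])*4,(s-[220,140])*3.7,p.round(3)*1000)
g=c+R@np.array([0,0,.053]); print('grasp',g.round(4)*1000)
# dark-brown mask in side0 and blue-grey sole
for n,r in(('side0',(140,200,270,345)),('top0',(180,240,248,285))):
  im=cv2.imread(f'pics/{n}.png')[r[0]:r[1],r[2]:r[3]]; h=cv2.cvtColor(im,cv2.COLOR_BGR2HSV)
  m=((h[:,:,2]<125)&(h[:,:,1]>110)&(h[:,:,0]<14)).astype('uint8')
  k=max(cv2.findContours(m,0,2)[0],key=cv2.contourArea); q=cv2.approxPolyDP(k,2,True)[:,0]+[r[2],r[0]]
  print(n,cv2.contourArea(k),[((p-[220,140])*3.7 if n=='side0' else (p-[230,160])*4).tolist() for p in q])
E
```

```text
[ 0.6 -0.   0.3] [ 3.1 -0.   0. ]
top corners slab/ridge: pred in crop coords
slabhiL [ 90.8 127.8] [384.8  36.1] [582. 218. 133.]
slabhiR [162.8 126.6] [399.4  70.1] [584. 158. 133.]
slabloL [101.1 292.6] [248.3 123.1] [452. 212.  58.]
slabloR [171.  291.4] [258.6 159.2] [455. 152.  58.]
rhiL [105.7 168.8] [344.6  22.3] [542. 200. 161.]
rhiR [140.  168.3] [350.9  38.1] [544. 172. 161.]
rloL [113.2 292.3] [242.2  88. ] [447. 196. 106.]
rloR [146.7 291.7] [247.  104.6] [449. 168. 106.]
soleloR [173.2 279.3] [274.1 177.8] [467. 153.  35.]
solehiR [165.2 116.5] [413.8  89.8] [597. 159. 110.]
grasp [504.5 184.3 118.4]
side0 654.5 [[384.8, 44.400000000000006], [358.90000000000003, 48.1], [336.7, 29.6], [255.3, 81.4], [259.0, 148.0], [277.5, 148.0], [392.20000000000005, 74.0]]
top0 619.5 [[100, 128], [96, 228], [100, 260], [116, 260], [100, 284], [164, 288], [156, 128]]
```

Emit:
{"name": "arm_command", "arguments": {
  "targets": [
    [0,0.08,0,0],
    [-0.03,0.16,0,0],
    [-0.06,0.24,0,0],
    [-0.09,0.32,0,0],
    [-0.092,0.4,0,0],
    [-0.092,0.44,0,0],
    [-0.092,0.44,0,0],
    [-0.092,0.44,0,0]
  ],
  "claw": 0
}}

```text
time: 17.35
tool_pos: [0.5034, 0.1839, 0.2749]
ee_rot: [3.141, 0.002, 0.048]
wrist_force: [0.1, -0.6, -0.9]
width: 0.0504
finger_force: 0.0
```

Emit:
{"name": "arm_command", "arguments": {
  "targets": [
    [0,0,-0.06,0],
    [0,0,-0.12,0],
    [0,0,-0.18,0],
    [0,0,-0.24,0],
    [0,0,-0.3,0],
    [0,0,-0.34,0],
    [0,0,-0.34,0],
    [0,0,-0.34,0]
  ]
}}

```text
time: 18.02
tool_pos: [0.5029, 0.1813, 0.1047]
ee_rot: [3.141, 0.003, 0.044]
wrist_force: [0.0, 0.2, 1.3]
width: 0.0938
finger_force: 0.0
```

Emit:
{"name": "arm_command", "arguments": {
  "targets": [
    [0.004,0.002,-0.03,0],
    [0.004,0.002,-0.06,0],
    [0.004,0.002,-0.08,0],
    [0.004,0.002,-0.088,0],
    [0.004,0.002,-0.088,0],
    [0.004,0.002,-0.088,0]
  ]
}}

```text
time: 18.52
tool_pos: [0.5062, 0.1839, 0.0631]
ee_rot: [-3.141, -0.002, 0.045]
wrist_force: [-0.6, -0.1, 0.9]
width: 0.0934
finger_force: 0.0
```

Emit:
{"name": "arm_command", "arguments": {
  "targets": [
    [0,0,0,0],
    [0,0,0,0],
    [0,0,0,0],
    [0,0,0,0],
    [0,0,0,0],
    [0,0,0,0],
    [0,0,0,0],
    [0,0,0,0]
  ],
  "claw": 1
}}

```text
time: 19.18
tool_pos: [0.5053, 0.1839, 0.062]
ee_rot: [3.141, 0.0, 0.046]
wrist_force: [0.3, -0.7, -0.2]
width: 0.0444
finger_force: 0.0
```

Emit:
{"name": "arm_command", "arguments": {
  "targets": [
    [0,0,0,0],
    [0,0,0,0],
    [0,0,0,0],
    [0,0,0.01,0],
    [0,0,0.02,0],
    [0,0,0.02,0]
  ]
}}

```text
time: 19.68
tool_pos: [0.5047, 0.1832, 0.0715]
ee_rot: [3.14, 0.002, 0.045]
wrist_force: [-0.1, 0.5, -6.4]
width: 0.0278
finger_force: 30.0
```

Emit:
{"name": "arm_command", "arguments": {
  "targets": [
    [0,0,0.05,0],
    [0,0,0.1,0],
    [0,0,0.15,0],
    [0,0,0.2,0],
    [0,0,0.25,0],
    [0,0,0.3,0],
    [0,0,0.34,0],
    [0,0,0.36,0]
  ]
}}

```text
time: 20.35
tool_pos: [0.506, 0.1836, 0.2546]
ee_rot: [3.141, -0.003, 0.045]
wrist_force: [1.3, 0.1, -5.2]
width: 0.0278
finger_force: 30.0
```

Emit:
{"name": "arm_command", "arguments": {
  "targets": [
    [0,-0.04,0,0],
    [0.01,-0.1,0,0],
    [0.02,-0.16,0,0],
    [0.038,-0.22,0,0],
    [0.038,-0.28,0,0],
    [0.038,-0.34,0,0],
    [0.038,-0.4,0,0],
    [0.038,-0.46,0,0]
  ]
}}

```text
time: 21.02
tool_pos: [0.5233, -0.0477, 0.2501]
ee_rot: [-3.141, 0.004, 0.045]
wrist_force: [-0.5, 0.3, -7.0]
width: 0.0281
finger_force: 30.0
```

Emit:
{"name": "arm_command", "arguments": {
  "targets": [
    [0,-0.06,0,0],
    [0,-0.12,0,0],
    [0,-0.18,0,0],
    [0,-0.23,0,0],
    [0,-0.26,0,0],
    [0,-0.274,0,0],
    [0,-0.274,0,0],
    [0,-0.274,0,0]
  ]
}}

```text
time: 21.68
tool_pos: [0.524, -0.1824, 0.2509]
ee_rot: [-3.14, 0.002, 0.046]
wrist_force: [-0.3, 1.0, -6.9]
width: 0.0279
finger_force: 30.0
```

```bash
python3 - <<'E'
from h import *
print(robot.get_obs()['tool_pos'].round(4),robot.get_obs()['ee_rot'],robot.get_obs()['wrist_force'],robot.get_obs()['width'])
a=snap('side','s7')[110:310,230:430]; b=snap('top','t7')[150:250,320:420]
cv2.imwrite('pics/v6.png',np.hstack([cv2.resize(a,(500,500),interpolation=2),cv2.resize(b,(300,300),interpolation=2).repeat(1,0) if 0 else cv2.copyMakeBorder(cv2.resize(b,(300,300),interpolation=2),0,200,0,0,0)]))
E
```

```text
[ 0.524  -0.1824  0.2509] [-3.13975701e+00  1.89687867e-03  4.55355628e-02] [-0.32887738  0.96332742 -6.92312489] 0.02790341783891764
```

View pics/v6.png

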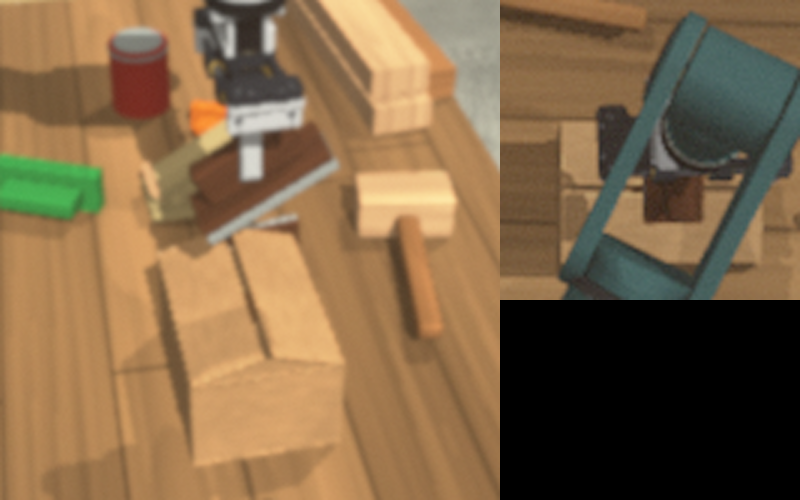

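The weight hangs gripped, tilted about 30°. Its sole edge runs from crop (210,240) to (338,165) over the carton, and both long flaps are down, sprung slightly up on either side of the seam.

```bash
python3 - <<'E'
from h import *
P=[]
for p in[(210,241),(338,166)]:
  o,d=ray('side',p[0]/2.5+230,p[1]/2.5+110); q=o+d*((-.2135+.046*(0.075*(1 if p[0]>300 else -1)))-o[1])/d[1]; P.append(q); print(q.round(4))
v=P[1]-P[0]; print(np.linalg.norm(v),np.degrees(np.arctan2(v[2],v[0])))
u=v/np.linalg.norm(v); g=np.array([.524,-.2135,.2509+.039+.019]); r=g-(P[0]+P[1])/2; r[1]=0
print('grip along axis',r@u,'above sole',np.linalg.norm(r-(r@u)*u))
# seam points at flap edges: crop (232,235)-(268,357)
for p,z in[((234,236),.139),((270,358),.139)]: print(plane('side',p[0]/2.5+230,p[1]/2.5+110,z))
E
```

```text
[ 0.4826 -0.2169  0.2349]
[ 0.6123 -0.21    0.3041]
0.14714944500512758 28.086070799992296
grip along axis -0.0021652721253335944 above sole 0.04582887443467086
[ 0.52764197 -0.08916924  0.139     ]
[ 0.52910335 -0.29357619  0.139     ]
```

Emit:
{"name": "arm_command", "arguments": {
  "targets": [
    [0,0,-0.04,0],
    [0,0,-0.08,0],
    [0,0,-0.12,0],
    [0,0,-0.15,0],
    [0,0,-0.17,0],
    [0,0,-0.19,0],
    [0,0,-0.2,0],
    [0,0,-0.2,0]
  ]
}}

```text
time: 22.45
tool_pos: [0.5243, -0.1825, 0.1516]
ee_rot: [-3.141, 0.0, 0.046]
wrist_force: [0.2, 0.1, -7.6]
width: 0.0274
finger_force: 30.0
```

Emit:
{"name": "arm_command", "arguments": {
  "targets": [
    [0,0,-0.01,0],
    [0,0,-0.02,0],
    [0,0,-0.03,0],
    [0,0,-0.04,0],
    [0,0,-0.05,0],
    [0,0,-0.05,0]
  ]
}}

```text
time: 22.95
tool_pos: [0.5327, -0.1833, 0.1358]
ee_rot: [3.137, -0.023, 0.047]
wrist_force: [8.5, 3.2, 11.6]
width: 0.0277
finger_force: 30.0
```

```bash
cat > tilt.py <<'E'
from h import *
import sys
a=snap('side',sys.argv[1]); o=robot.get_obs(); print(o['tool_pos'].round(4),o['wrist_force'].round(1))
h=cv2.cvtColor(a,cv2.COLOR_BGR2HSV); m=((h[:,:,2]<125)&(h[:,:,1]>100)&(h[:,:,0]<14)).astype('uint8'); m[:, :300]=0; m[:170]=0;m[260:]=0;m[:,385:]=0
g=((h[:,:,1]<60)&(h[:,:,2]>90)&(h[:,:,2]<215)).astype('uint8'); g[:,:295]=0;g[:,385:]=0;g[:185]=0;g[265:]=0
for nm,q in(('brown',m),('steel',g)):
  for k in cv2.findContours(q,0,2)[0]:
    if cv2.contourArea(k)>12: print(nm,cv2.contourArea(k),cv2.minAreaRect(k),cv2.boundingRect(k))
E
python3 tilt.py s8
```

```text
[ 0.5328 -0.1833  0.1358] [ 9.1  4.6 12.8]
brown 823.0 ((333.0, 212.00003051757812), (25.043960571289062, 56.34891128540039), 63.43495178222656) (309, 198, 54, 38)
steel 171.5 ((340.29998779296875, 226.1000213623047), (4.024923324584961, 55.90169906616211), 63.43495178222656) (315, 212, 51, 28)
steel 408.0 ((338.592529296875, 204.60116577148438), (25.393552780151367, 30.639524459838867), 81.25383758544922) (323, 190, 30, 29)
```

Emit:
{"name": "arm_command", "arguments": {
  "targets": [
    [0,0,-0.01,0],
    [0,0,-0.02,0],
    [0,0,-0.03,0],
    [0,0,-0.03,0],
    [0,0,-0.03,0]
  ]
}}

```text
time: 23.42
tool_pos: [0.5325, -0.1846, 0.1203]
ee_rot: [3.135, -0.021, 0.046]
wrist_force: [9.0, 1.7, 11.2]
width: 0.0277
finger_force: 30.0
```

```bash
python3 tilt.py s9
```

```text
[ 0.5325 -0.1846  0.1203] [ 9.1  2.8 10.6]
brown 775.0 ((334.76690673828125, 216.35409545898438), (24.518205642700195, 55.30018615722656), 72.6459732055664) (309, 205, 56, 32)
steel 164.5 ((339.8270263671875, 230.55369567871094), (3.984922409057617, 55.65718460083008), 72.75853729248047) (313, 221, 54, 20)
steel 399.5 ((338.4878845214844, 209.66845703125), (25.35291862487793, 30.445484161376953), 81.57302856445312) (322, 195, 31, 29)
```

Emit:
{"name": "arm_command", "arguments": {
  "targets": [
    [0,0,-0.01,0],
    [0,0,-0.02,0],
    [0,0,-0.03,0],
    [0,0,-0.03,0],
    [0,0,-0.03,0]
  ]
}}

```text
time: 23.88
tool_pos: [0.5315, -0.1854, 0.1066]
ee_rot: [3.134, -0.02, 0.046]
wrist_force: [3.4, 0.7, 14.7]
width: 0.0279
finger_force: 30.0
```

```bash
python3 tilt.py s10
```

```text
[ 0.5315 -0.1853  0.1066] [ 3.3  0.7 15.3]
brown 753.0 ((333.4058837890625, 220.53912353515625), (24.52562141418457, 54.440948486328125), 81.46923065185547) (307, 210, 56, 27)
steel 150.5 ((336.9775695800781, 235.35191345214844), (3.805056571960449, 54.73888397216797), 81.38435363769531) (310, 230, 55, 11)
steel 395.5 ((338.0289001464844, 214.18785095214844), (24.405179977416992, 29.651153564453125), 81.25383758544922) (323, 200, 29, 28)
```

Emit:
{"name": "arm_command", "arguments": {
  "targets": [
    [0,0,-0.005,0],
    [0,0,-0.01,0],
    [0,0,-0.01,0],
    [0,0,-0.01,0]
  ]
}}

```text
time: 24.27
tool_pos: [0.5318, -0.1855, 0.1065]
ee_rot: [3.132, -0.022, 0.046]
wrist_force: [-3.5, 2.7, 31.6]
width: 0.0277
finger_force: 30.0
```

```bash
python3 tilt.py s11; python3 - <<'E'
from h import *
for c in(.52,.526,.532):
  a,b=[np.array(proj('side',(c+s*.075,-.185-.03+s*.075*.046,.121))) for s in(-1,1)]; print(c,a.round(1),b.round(1),(a+b)/2,np.degrees(np.arctan2(a[1]-b[1],b[0]-a[0])))
E
```

```text
[ 0.5317 -0.1855  0.1065] [-2.9  2.6 32.2]
brown 755.5 ((333.4665832519531, 220.87257385253906), (24.035606384277344, 54.443851470947266), 81.63410949707031) (307, 211, 56, 26)
steel 151.5 ((336.9853820800781, 235.40223693847656), (3.856851577758789, 54.73762893676758), 81.46923065185547) (310, 230, 55, 11)
steel 397.0 ((337.6907653808594, 214.2398681640625), (24.405179977416992, 30.33540916442871), 81.25383758544922) (322, 200, 30, 28)
0.52 [300.9 242.8] [356.3 234.3] [328.58768492 238.54422518] 8.771044979579388
0.526 [303.2 242.5] [358.5 234. ] [330.81938438 238.27085191] 8.772441811901885
0.532 [305.4 242.3] [360.6 233.7] [333.04838618 237.9978091 ] 8.773839136172041
```

The weight is level (image slope 8.6° against 8.8° expected) and seated, but about 14 mm towards +x. I'll lift it slightly, let the arm come back in x, and set it down again.

Emit:
{"name": "arm_command", "arguments": {
  "targets": [
    [0,0,0.02,0],
    [0,0,0.035,0],
    [0,0,0.05,0],
    [-0.008,0,0.05,0],
    [-0.008,0,0.05,0],
    [-0.008,0,0.05,0]
  ]
}}

```text
time: 24.82
tool_pos: [0.52, -0.1833, 0.1161]
ee_rot: [3.141, 0.001, 0.045]
wrist_force: [0.9, -0.8, -4.7]
width: 0.0278
finger_force: 30.0
```

```bash
python3 tilt.py s12
```

```text
[ 0.52   -0.1833  0.1161] [-0.1 -1.8 -4.7]
brown 748.5 ((330.10687255859375, 217.8909454345703), (24.453411102294922, 55.36166000366211), 82.303955078125) (303, 208, 57, 26)
steel 153.5 ((332.9726257324219, 232.79920959472656), (3.828207492828369, 54.58573532104492), 82.23483276367188) (306, 228, 55, 11)
steel 408.0 ((334.4449768066406, 211.37850952148438), (24.7667236328125, 30.445484161376953), 81.57302856445312) (319, 197, 30, 29)
```

Now it is 12 mm back. I'll set it down.

Emit:
{"name": "arm_command", "arguments": {
  "targets": [
    [0,0,-0.006,0],
    [0,0,-0.012,0],
    [0,0,-0.018,0],
    [0,0,-0.024,0],
    [0,0,-0.028,0],
    [0,0,-0.028,0]
  ]
}}

```text
time: 25.37
tool_pos: [0.5195, -0.1833, 0.1066]
ee_rot: [3.141, -0.0, 0.045]
wrist_force: [-7.8, 0.4, 9.9]
width: 0.0281
finger_force: 30.0
```

```bash
python3 tilt.py s13
```

```text
[ 0.5195 -0.1833  0.1065] [-7.5  1.1  9.7]
brown 743.0 ((330.12347412109375, 220.65647888183594), (24.179492950439453, 54.9354133605957), 81.46923065185547) (303, 211, 57, 26)
steel 149.5 ((332.9853820800781, 235.40220642089844), (3.856851577758789, 54.73762893676758), 81.46923065185547) (306, 230, 55, 12)
steel 389.0 ((333.4507141113281, 214.16848754882812), (25.464021682739258, 29.97944450378418), 87.87889862060547) (318, 201, 31, 27)
```

Emit:
{"name": "arm_command", "arguments": {
  "targets": [
    [0,0,0.008,0],
    [0,0,0.01,0],
    [0,0,0.01,0],
    [0,0,0.01,0],
    [0,0,0.01,0],
    [0,0,0.01,0],
    [0,0,0.01,0]
  ],
  "claw": 0
}}

```text
time: 26.0
tool_pos: [0.5203, -0.183, 0.1076]
ee_rot: [-3.141, 0.001, 0.046]
wrist_force: [-0.9, 0.8, -0.0]
width: 0.0712
finger_force: 0.0
```

Emit:
{"name": "arm_command", "arguments": {
  "targets": [
    [0,0,0.02,0],
    [0,0,0.05,0],
    [0,0,0.1,0],
    [0,0,0.16,0],
    [0,0,0.24,0],
    [0,0,0.32,0],
    [0,0,0.38,0],
    [0,0,0.4,0]
  ]
}}

```text
time: 26.67
tool_pos: [0.5218, -0.1837, 0.3153]
ee_rot: [3.136, -0.01, 0.046]
wrist_force: [-0.2, -0.3, 0.3]
width: 0.0939
finger_force: 0.0
```

Emit:
{"name": "arm_command", "arguments": {
  "targets": [
    [-0.06,0,0,0],
    [-0.12,0.06,0,0],
    [-0.18,0.12,0,0],
    [-0.24,0.2,0,0],
    [-0.24,0.28,0,0],
    [-0.24,0.36,0,0],
    [-0.24,0.44,0,0],
    [-0.24,0.48,0,0]
  ]
}}

```text
time: 27.33
tool_pos: [0.3991, 0.0601, 0.3076]
ee_rot: [-3.14, 0.0, 0.048]
wrist_force: [1.0, 0.0, -0.2]
width: 0.0937
finger_force: 0.0
```

```bash
python3 tilt.py s14; python3 - <<'E'
from h import *
b=snap('top','t14'); h=cv2.cvtColor(b,cv2.COLOR_BGR2HSV)[180:250,330:420]
m=((h[:,:,2]<125)&(h[:,:,1]>100)&(h[:,:,0]<14)).astype('uint8')
for k in cv2.findContours(m,0,2)[0]:
  if cv2.contourArea(k)>60:
    (cx,cy),wh,an=cv2.minAreaRect(k); print(cx+330,cy+180,wh,an,plane('top',cx+330,cy+180,.15))
l=[]
for z,y in((.144,-.03),(.144,.03)):
  pass
for q in[(.445,-.184),(.603,-.184),(.524,-.184)]: print(proj('top',(*q,.118)), proj('top',(*q,.15)))
E
```

```text
[0.3992 0.0625 0.3075] [ 0.3  1.5 -0.6]
brown 1087.0 ((330.1329345703125, 220.8641357421875), (23.949007034301758, 55.19676208496094), 81.25383758544922) (303, 206, 57, 31)
brown 38.0 ((333.54730224609375, 202.4413604736328), (4.190302848815918, 29.474164962768555), 83.8844985961914) (319, 199, 30, 8)
steel 148.0 ((333.0577697753906, 235.37571716308594), (3.8014299869537354, 54.89265060424805), 81.25383758544922) (306, 230, 55, 12)
steel 22.0 ((332.9411926269531, 199.76470947265625), (1.9402846097946167, 28.619203567504883), 75.96376037597656) (319, 196, 29, 8)
372.904727935791 210.02289581298828 (44.620853424072266, 18.640064239501953) 87.79740142822266 [ 0.52954477 -0.18140589  0.15      ]
(np.float64(372.35996212800666), np.float64(236.72485617669474)) (np.float64(373.4135219444676), np.float64(235.75359198545755))
(np.float64(372.89103765035), np.float64(189.8955349946708)) (np.float64(373.9382816681973), np.float64(188.0560856741906))
(np.float64(372.62753546506997), np.float64(213.1307020236391)) (np.float64(373.6779514066914), np.float64(211.71854247048643))
```

The weight stayed level at the same spot after release, centred at (0.5295, -0.181), which is about 5 mm from the carton's centre. The arm is clear, so I'm handing in.

```bash
python3 -c "
from bench import robot
print(robot.close_job())"
```

```text
the job is handed in; nothing more can be done
None
```

I folded all four flaps down, end flaps first, set the weight flat across the seam about 5 mm off the carton's centre, and handed the job in at about 27 s; `close_job()` returned no verdict.

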